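Find the unlocked cleaner pump and dose the bangle dish

TASK

Of the two identical pump bottles of jewellery cleaner in the rack, one is locked: feel with light presses which cap gives way, without forcing the locked one and without giving a full squirt while the dish is not under it. Slide the small wooden dish with the bead bangle along the bench, never lifting it, until the spout tip of the unlocked bottle is over the middle of the dish, then press that bottle's cap all the way down and let it come back up. Keep the bangle in the dish and do not disturb the bowl, the jar and the hammer.

Things in the scene. Friction and masses are not known exactly. Their poses are not given: they have to be found in the camera images.
- rack: fixed wooden block 45 x 300 x 100 mm (x, y, z), front face at x = 36 mm, holding two identical fixed amber bottles, 64 mm in diameter, axes at x = 0, y = +90 (left) and -90 mm (right). Origin on the bench midway between the axes; x points away from the robot. Which bottle is locked changes from start to start and cannot be seen
- left_cap (a point): centre of the flat top of the left bottle's (+y) black pump cap at rest: a disc 40 mm in diameter, top 190 mm above the bench, with a 10 mm thick spout that reaches 80 mm out along the rack's -x, its tip 165 mm above the bench. The point is fixed, it does not go down with the cap
- right_cap (a point): the same for the right bottle's (-y) cap
- left_spot (a point): point on the bench straight below the left bottle's spout tip, 80 mm in front of the bottle's axis; a dish pushed against the bottle has its centre 7 mm short of it
- right_spot (a point): the same for the right bottle
- working_cap (a joint): how far the unlocked bottle's cap is pressed, m: 0 up, 0.014 fully down. A spring: it starts to move at 3 N and is fully down at 11.5 N; it comes back by itself. Says nothing of which bottle it is until one is pressed
- locked_cap (a joint): how far the locked bottle's cap is pressed, m: it gives only 1 mm for each 4 N; more than 0.006 (24 N) is forcing it
- dish: small loose round wooden dish, 110 mm in diameter (106 at the foot), 28 mm high, wall 5 mm, inner floor 6 mm up, 0.2 to 0.35 kg, holding the bangle. Origin at the centre of its underside, z up
- bangle: rigid bangle of twelve 14 mm stone beads in a ring 70 mm across, lying flat in the dish. Origin at the centre of its underside
- bowl: bystander: dark wooden bowl, 136 mm in diameter, 55 mm high, origin at the centre of its underside
- jar: bystander: glass jar with a metal lid, 60 mm in diameter, 75 mm high, origin at the centre of its underside
- hammer: bystander: small hammer lying along its x axis, 200 mm long, origin below its middle
Not all that is in view belongs to the job. What is shaped like the dish but orange is not meant. What is shaped like the part that bears locked_cap but blue is not meant.

How it is judged (in metres and radians):
On the way, in this order (a step that is already met when the one before it is completed fails the run):
1. the dish stands under a spout (centre within 30 mm of the left or right spot) ((horizontal distance between dish and left_spot below 0.03 m or horizontal distance between dish and right_spot below 0.03 m) and linear speed of dish below 0.02 m/s), for 0.2 s.
2. the unlocked cap is pressed down (more than 11 of its 14 mm) with the dish under that bottle's spout (within 30 mm of its spot and within 145 mm of the TCP that presses) ((horizontal distance between dish and left_spot below 0.03 m or horizontal distance between dish and right_spot below 0.03 m) and horizontal distance between the grasp point and dish below 0.145 m and value of joint working_cap above 0.011 m), for 0.1 s.
At the end, for the whole second after the job is handed in: The dish stands flat and still on the bench with its centre within 30 mm of the left or right spot (it was dosed under that spout and stays there), the bangle lies in it (within 30 mm of its centre, less than 20 mm above its underside), and both caps are up again (within 2 mm) ((horizontal distance between dish and left_spot below 0.03 m or horizontal distance between dish and right_spot below 0.03 m) and horizontal distance between bangle and dish below 0.03 m and z of bangle in the frame of dish below 0.02 m and value of joint each of working_cap, locked_cap below 0.002 m and linear speed of dish below 0.01 m/s and angle between dish's own z axis and vertical below 0.1 rad); the robot touches nothing.
It fails at once if the locked cap is forced (pressed more than 6 mm, 24 N) (value of joint locked_cap above 0.006 m).
It fails at once if a squirt onto the bench: the unlocked cap is pressed more than 9 mm while the dish is not under its spout (more than 145 mm from the TCP, or not within 30 mm of a spot) (value of joint working_cap above 0.009 m and not ((horizontal distance between dish and left_spot below 0.03 m or horizontal distance between dish and right_spot below 0.03 m) and horizontal distance between the grasp point and dish below 0.145 m)).
It fails at once if the dish is lifted by more than 20 mm or tipped by more than 0.35 rad (height (world z) of dish above 0.02 m or angle between dish's own z axis and vertical above 0.35 rad).
It fails at once if the bangle leaves the dish (horizontal distance between bangle and dish above 0.05 m).
It fails at once if the bowl, the jar or the hammer is moved by more than 30 mm (distance of any of bowl, jar, hammer from where it was at the start of the episode above 0.03 m).
It also fails if it takes over 72 s, if anything falls off the work surface, if the arm or the gripper's body presses on something with over 40 N, if the wrist force passes 120 N, or if a joint passes its speed limit or range.

ROBOT

A 6-joint arm with a two-finger parallel gripper is mounted at the origin on the work surface. World frame = base frame: x ahead of the robot, y to its left, z up, the work surface at z = 0. Lengths are in m, angles in degrees, forces in N, time in s.
With the tool pointing down it reaches from about 0.4 to 0.825 m from the base axis. Payload 7 kg.
Tool frame: the origin (TCP) lies between the finger pads, 19 mm behind the fingertips; this is the grasp point; z points along the fingers, y is the line along which they close (so a half turn about z gives the same grasp; the last joint's range is limited). The gripper opens to 88 mm and grips with 3 to 60 N. Pads are 19 mm wide; open, the fingers measure 130 mm over their backs; the gripper's body (78 mm by 193 mm) begins 47 mm behind the grasp point.
Start: joints at [-53.222, 20.546, 0.682, 0, -70.136, -16.507], TCP at [0.234, -0.633, 0.245] pointing down, gripper open.
Joint ranges: [-176.03, 176.03], [-82.01, 121.73], [-58.28, 71.71], [-173.87, 95.51], [-174.79, -0.11], [-173.66, 173.66]. Speed limits (degrees/s): [136.94, 136.94, 172.46, 180, 180, 180].

INTERFACE

Orientations are given as [roll, pitch, yaw] about the fixed x, y, z axes, in that order (R = Rz(yaw) Ry(pitch) Rx(roll)).
In Python, from plant import ctrl gives the robot as it stands. The module is installed in compiled form; this text tells all that it offers.
- The arm moves only by the tool send_rows, never from a script. Its argument "increments" is a list that holds one entry, the list of rows, each a list of 4 numbers: the shift along the world's x, y, z normalised to -1 to 1, where 1 is 0.2 m, then the turn about the world's z normalised to -1 to 1, where 1 is 1.5 rad. In form: [[[x, y, z, roll], ...]]. A call has 1 to 12 rows; each row is the pose to reach, as a shift and turn from the pose commanded when the call began; what a row does not reach only later rows make up. A row lasts 1/8 s, in which the tool goes at most 62.5 mm and 10.7 degrees, less where a joint would pass 70% of its speed; a pose out of reach is approached as far as the arm can. A call with a number of a shift or a turn outside -1 to 1 is refused whole. A call with a gripper value outside its range is refused whole. "jaw" is the opening, from 0 (shut) to 1 (fully open), set as the call begins (left out, the last holds). The fingers move at their own pace and stop on an object; the grip force is fixed at half the most. Time passes only in rows, so rows that repeat a pose let the fingers close. It gives the time, the measured TCP pose, the force, the opening and the grip force at its end, in the units of the state.
- ctrl.get_obs(): the state, without advancing time (a new reading comes with each control period).
- ctrl.snapshot(name): name is "scene" or "side" or "wrist"; returns the picture (400x640x3 uint8, red, green, blue); there is no depth.
- ctrl.calibration(name): a dict with "mtx" (3x3 intrinsics, pixels), "eye" and "attitude" of the camera in the world. Camera axes: x right, y up, looking along -z (the intrinsics and any distortion apply to the point x, -y, -z); pixel columns grow to the right and rows downward; lengths in m; the calibration is good to about 2 mm. A picture is of the moment at which its call begins: read the wrist's pose just before it. calibration takes no time and is no camera call; for the wrist camera it gives the pose at the moment of the call.
- ctrl.close_job(): hands the job in; it is judged then, once.
Trained networks look in the newest picture that a camera, given by its name, has taken for a name from the list of things; names that differ only in an ending like _2 or _b are one class to them, and where a whole thing is asked for, a point or a joint stands for the part that bears it (a point fixed in the world has none). Each returns a list of dicts, best first, with "conf" (0 to 1); they miss things now and then, are a little off and sometimes report something else, mostly with a low value. They report only what shows in the picture. A call takes as long as a camera call. They do not tell look-alikes from the thing itself.
- ctrl.trace(thing, camera): "mask" (400x640 bool, what is visible of it) and "bbox" ([left, top, right, bottom] in pixels, round what is visible of it).
- ctrl.spot_point(thing, camera): "pixel" ([row, column] in pixels: a listed point, or the origin of a listed thing).
The state is a dict: "clock": time; "joint_pos": joint angles; "qvel": joint speeds; "tau": joint torques, N m; "tool_pos": TCP position; "orientation": TCP orientation; "force": force on the tool from outside, world axes, zero at the start; "moment": the same for the moment, N m; "opening": finger opening in m; "gripper_force": force on a finger pad.
Only numpy, scipy, OpenCV 4.12 (cv2) and the standard library are available. Lean on these libraries where they do the work, as an engineer would, in place of code of your own. Each camera call takes 0.05 s, during which the arm holds its last target. There are 200 camera calls.

## Working session

There is one attempt and no reset: what is moved stays moved. The work goes in short steps, Python scripts to look and compute and a tool call to move; the robot and the scene stay as the last step left them, time stands still between calls to the robot, and variables do not carry over. Pictures are saved under pics/ and viewed, at most 10 in all, crops included, and the job is handed in when it is done.

Besides the shell and the picture viewer there is one more tool, called after "Emit:" as name(argument=value, ...), one argument or row to a line, values as JSON. send_rows: Moves the arm, as the interface text tells. Its arguments: {"type":"object","properties":{"increments":{"type":"array"},"jaw":{"type":"number"}},"required":["increments"]}

```bash
mkdir -p pics
cat > h.py <<'E'
import numpy as np, cv2
from plant import ctrl
def snap(cam,name=None):
    im=ctrl.snapshot(cam)
    if name: cv2.imwrite(f'pics/{name}.png',im[:,:,::-1])
    return im
def ray(cam,row,col,cal=None):
    c=cal or ctrl.calibration(cam); K=np.array(c['mtx']); 
    A=np.array(c['attitude'])
    if A.shape!=(3,3):
        from scipy.spatial.transform import Rotation as R
        A=R.from_euler('xyz',A,degrees=True).as_matrix()
    v=np.linalg.inv(K)@[col,row,1]; d=A@[v[0],-v[1],-v[2]]
    return np.array(c['eye']),d/np.linalg.norm(d)
def onz(cam,row,col,z):
    e,d=ray(cam,row,col); return e+d*(z-e[2])/d[2]
E
python3 - <<'E'
from h import *
a=snap('scene','a');b=snap('side','b')
print(ctrl.calibration('scene'));print(ctrl.get_obs())
hz=dict(left_cap=.19,right_cap=.19,left_spot=0,right_spot=0,dish=0,bangle=.006,bowl=0,jar=0,hammer=0)
for cam in('scene','side'):
    for t,z in hz.items():
        for r in ctrl.spot_point(t,cam)[:3]:
            p=r['pixel'];print(cam,t,round(r['conf'],2),np.round(p),np.round(onz(cam,*p,z),3))
cv2.imwrite('pics/ab.png',cv2.resize(np.vstack([a,b])[:,:,::-1],(480,600),interpolation=cv2.INTER_AREA))
E
```

```text
{'mtx': array([[382.5151929 ,   0.        , 317.19949804],
       [  0.        , 382.5151929 , 193.09384602],
       [  0.        ,   0.        ,   1.        ]]), 'eye': array([ 0.92689941, -0.46913374,  0.91475491]), 'attitude': array([36.85930129, -0.12352618, 35.08014868])}
{'clock': 0.1, 'joint_pos': array([-5.32213178e+01,  2.05884236e+01,  6.38533134e-01, -1.59384785e-02,
       -7.01360669e+01, -1.65052063e+01]), 'qvel': array([-0.01961614, -0.13429009,  0.16488194, -0.04877925,  0.00020904,
        0.01138529]), 'tau': array([-1.26188821e-03, -5.84164310e+01,  2.93749791e+01,  7.01554924e+00,
        1.01432964e-02, -5.50372965e-05]), 'tool_pos': array([ 0.23369425, -0.63281806,  0.24450596]), 'orientation': array([ 1.79913328e+02, -1.00561933e-02, -1.59731943e+02]), 'force': array([0.48135498, 0.18465974, 0.12371685]), 'moment': array([-0.0260903 , -0.02126731, -0.01113797]), 'gripper_force': 0.0, 'opening': 0.0875724274044038}
scene left_spot 0.16 [239. 342.] [0.679 0.004 0.   ]
scene dish 0.57 [168. 308.] [0.453 0.158 0.   ]
scene bangle 0.52 [169. 308.] [0.46  0.148 0.006]
scene bowl 0.79 [321. 204.] [ 0.533 -0.374  0.   ]
scene jar 0.83 [134. 334.] [0.438 0.332 0.   ]
scene hammer 0.74 [157. 401.] [0.671 0.366 0.   ]
side left_cap 0.78 [185. 279.] [0.662 0.097 0.19 ]
side left_spot 0.27 [229. 306.] [ 0.672 -0.01   0.   ]
side dish 0.95 [335. 383.] [0.299 0.169 0.   ]
side dish 0.62 [295. 325.] [ 0.467  0.154 -0.   ]
side bangle 0.71 [297. 327.] [0.456 0.162 0.006]
side bangle 0.67 [354. 285.] [0.416 0.341 0.006]
side bowl 0.72 [192. 417.] [ 0.542 -0.388  0.   ]
side jar 0.61 [356. 287.] [0.413 0.339 0.   ]
side hammer 0.73 [301. 195.] [0.675 0.361 0.   ]
```

View pics/a.png

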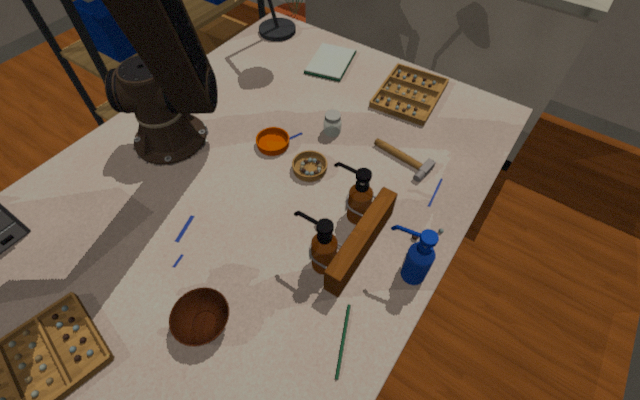

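View pics/b.png

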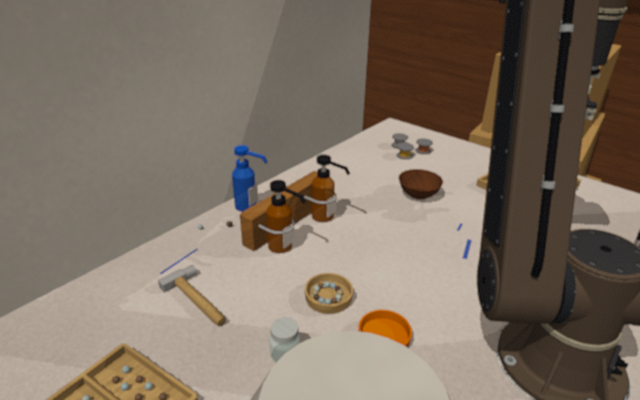

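Scene view: dish with bangle at (310,167). Left cap is at about (363,174) with its spout tip at (338,165), right cap at (325,226) with its tip at (297,213). Orange dish (272,141) and blue bottle (420,255) are decoys. In the side view the left cap is at (278,186) and the right cap at (323,160). Next I'll triangulate these.

Run:
```python
from h import *
a=cv2.imread('pics/a.png');b=cv2.imread('pics/b.png')
A=cv2.resize(a[130:290,280:440],(600,600),interpolation=3)[:, :]
B=cv2.resize(b[130:260,230:360],(600,600),interpolation=3)
cv2.imwrite('pics/c.png',np.hstack([cv2.resize(A,(400,400)),cv2.resize(B,(400,400))]))
snap('scene');snap('side')
for cam in('scene','side'):
    for t in('dish','working_cap','bangle'):
        for r in ctrl.trace(t,cam)[:4]:
            m=r['mask'];ys,xs=np.nonzero(m);print(cam,t,round(r['conf'],2),np.round(r['bbox']),m.sum(),ys.mean(),xs.mean())
            if t=='dish':
                q=cv2.fitEllipse(max(cv2.findContours(m.astype(np.uint8),0,1)[0],key=len));print(q,onz(cam,q[0][1],q[0][0],.02))
```

```text
scene dish 0.88 [293. 153. 329. 184.] 670 166.48059701492537 309.0582089552239
((309.3675537109375, 166.1905517578125), (30.495885848999023, 34.36764907836914), 85.47351837158203) [0.46355479 0.15192602 0.02      ]
scene dish 0.65 [257. 125. 290. 154.] 781 141.34571062740076 272.79385403329064
((272.7911682128906, 141.33782958984375), (28.50038719177246, 32.9233512878418), 83.40000915527344) [0.30397138 0.1698995  0.02      ]
scene working_cap 0.52 [336. 165. 370. 187.] 319 173.2884012539185 358.16300940438873
scene bangle 0.73 [301. 159. 322. 175.] 155 165.67741935483872 311.38709677419354
side dish 0.95 [301. 271. 353. 315.] 1244 292.9855305466238 329.30466237942125
((328.5631408691406, 293.09088134765625), (40.81246566772461, 49.12028121948242), 97.12145233154297) [0.4514025  0.16253828 0.02      ]
side dish 0.73 [238. 171. 337. 253.] 2296 213.3558362369338 276.0705574912892
((281.2804260253906, 211.60562133789062), (40.1849479675293, 112.37445068359375), 58.21085739135742) [ 0.76105376 -0.00750364  0.02      ]
side dish 0.61 [360. 310. 413. 346.] 1354 325.8515509601182 386.70605612998526
((386.59991455078125, 326.1009216308594), (30.633758544921875, 60.649925231933594), 108.27117919921875) [0.29872794 0.16026016 0.02      ]
side working_cap 0.57 [268. 182. 307. 204.] 356 189.86516853932585 284.19662921348316
side working_cap 0.42 [312. 283. 342. 305.] 393 292.83715012722644 327.1297709923664
side bangle 0.54 [312. 283. 343. 301.] 320 292.609375 327.325
```

View pics/c.png

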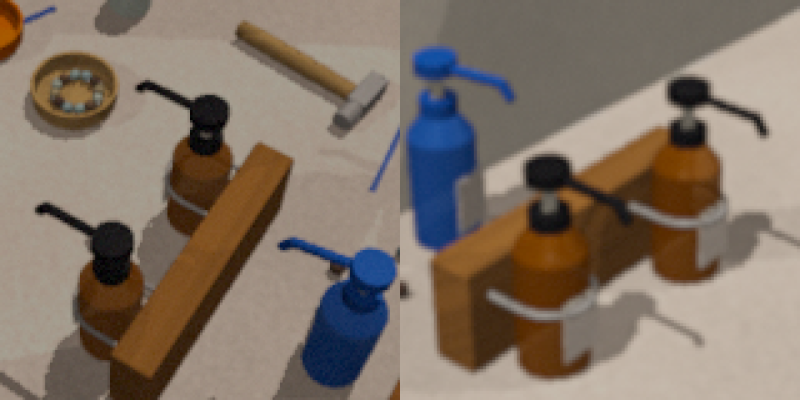

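The crop shows both cap tops and spouts clearly. Left cap top: scene (363.6,173) and side (278,184.6). Right cap top: scene (325,225) and side (323,159).

Run:
```python
from h import *
P=dict(L=((172.8,363.6),(184.2,277.8),.19),R=((224.5,324.8),(159,323.3),.19),LT=((164.8,336.4),(199,304.1),.167),RT=((213.6,296.4),(171.6,348),.167),D=((166.2,309.4),(293.1,328.6),.02))
for k,(s,t,z) in P.items():
    e1,d1=ray('scene',*s);e2,d2=ray('side',*t)
    M=np.stack([d1,-d2],1);u=np.linalg.lstsq(M,e2-e1,rcond=None)[0]
    p,q=e1+u[0]*d1,e2+u[1]*d2
    print(k,np.round((p+q)/2,3),'gap',np.round(np.linalg.norm(p-q),4),onz('scene',*s,z).round(3),onz('side',*t,z).round(3))
```

```text
L [0.671 0.094 0.187] gap 0.0033 [0.674 0.094 0.19 ] [0.667 0.097 0.19 ]
R [ 0.677 -0.084  0.185] gap 0.0031 [ 0.68  -0.085  0.19 ] [ 0.67  -0.078  0.19 ]
LT [0.595 0.087 0.174] gap 0.0054 [0.594 0.094 0.167] [0.6   0.078 0.167]
RT [ 0.601 -0.091  0.172] gap 0.0049 [ 0.601 -0.087  0.167] [ 0.605 -0.1    0.167]
D [0.458 0.157 0.012] gap 0.0034 [0.464 0.152 0.02 ] [0.451 0.163 0.02 ]
```

Emit:
send_rows(
  increments=[
    [[0.2,0.3,0.2,-0.08],[0.4,0.6,0.3,-0.16],[0.55,0.9,0.4,-0.236],[0.55,0.9,0.4,-0.236]],
  ],
  jaw=0,
)

```text
clock: 1.9
tool_pos: [0.3449, -0.4513, 0.3268]
orientation: [-179.9, 0.1, 180.0]
force: [0.0, -0.9, -0.5]
opening: 0.0532
gripper_force: 0.0
```

Emit:
send_rows(
  increments=[
    [[0.2,0.3,0,0],[0.4,0.6,0,0],[0.5,0.9,0,0],[0.5,0.9,0,0]],
  ],
)

```text
clock: 2.4
tool_pos: [0.4449, -0.2704, 0.3257]
orientation: [180.0, 0.1, -179.8]
force: [-0.8, -0.6, 0.2]
opening: 0.0129
gripper_force: 0.0
```

Emit:
send_rows(
  increments=[
    [[0.1,0.3,0,0],[0.2,0.6,0,0],[0.3,0.9,0,0],[0.3,0.9,0,0],[0.3,0.9,0,0]],
  ],
)

```text
clock: 3.02
tool_pos: [0.5038, -0.0929, 0.3254]
orientation: [-180.0, -0.0, -179.9]
force: [0.3, -0.3, 0.3]
opening: 0.0003
gripper_force: 0.0
```

Run:
```python
from h import *
o=ctrl.get_obs();print(o['clock'],o['tool_pos'],o['orientation'],o['force'],o['opening'])
cal=ctrl.calibration('wrist');print(cal)
snap('wrist','w1')
for t,z in dict(left_cap=.19,right_cap=.19,left_spot=0,right_spot=0,dish=0,bangle=.006).items():
    for r in ctrl.spot_point(t,'wrist')[:3]:
        p=r['pixel'];print(t,round(r['conf'],2),np.round(p),np.round(onz('wrist',*p,z),3))
for r in ctrl.trace('dish','wrist')[:2]:
    m=r['mask'];q=cv2.fitEllipse(max(cv2.findContours(m.astype(np.uint8),0,1)[0],key=len));print(r['conf'],q,onz('wrist',q[0][1],q[0][0],.024))
```

```text
3.025 [ 0.50381077 -0.09286397  0.3254052 ] [-1.79995259e+02 -3.39347418e-03 -1.79931047e+02] [ 0.34223204 -0.31127369  0.34791393] 0.0003266398754209216
{'mtx': array([[340.40763544,   0.        , 317.11684295],
       [  0.        , 340.40763544, 200.16495761],
       [  0.        ,   0.        ,   1.        ]]), 'eye': array([ 0.42341895, -0.09240201,  0.46431367]), 'attitude': array([-1.71408810e+01,  2.71600407e-02,  9.01001618e+01])}
right_cap 0.26 [124. 506.] [0.445 0.055 0.19 ]
dish 0.73 [122. 506.] [0.458 0.157 0.   ]
bangle 0.89 [123. 508.] [0.458 0.157 0.006]
0.96 ((543.1040649414062, 13.676435470581055), (33.594791412353516, 103.82118225097656), 87.61004638671875) [0.33340973 0.16829397 0.024     ]
0.87 ((514.3572387695312, 122.26661682128906), (83.5732650756836, 97.62125396728516), 59.518646240234375) [0.45628091 0.15588816 0.024     ]
```

View pics/w1.png

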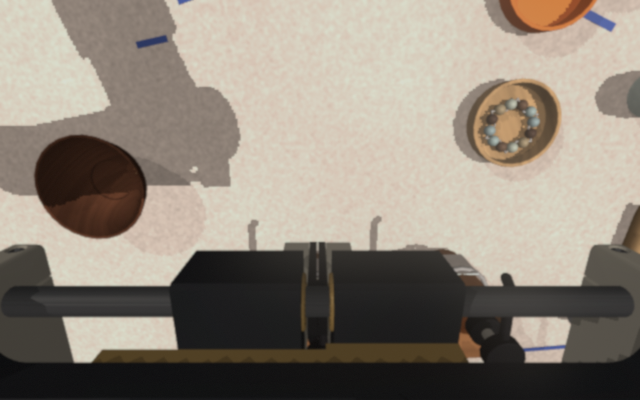

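Wrist view confirms the dish at (510,122) → (0.457, 0.157), with the left cap visible at about (503,350). I'll go above the left cap and press lightly.

Emit:
send_rows(
  increments=[
    [[0.3,0.3,0,0],[0.6,0.6,0,0],[0.835,0.94,0,0],[0.835,0.94,-0.25,0],[0.835,0.94,-0.5,0],[0.835,0.94,-0.53,0],[0.835,0.94,-0.53,0],[0.835,0.94,-0.53,0]],
  ],
)

```text
clock: 4.42
tool_pos: [0.6719, 0.0942, 0.2226]
orientation: [179.9, 0.2, 180.0]
force: [-0.3, 0.3, 0.9]
opening: 0.0007
gripper_force: 0.0
```

Run:
```python
from h import *
snap('scene','s1');b=snap('side','s2');a=cv2.imread('pics/s1.png');b=cv2.imread('pics/s2.png')
cv2.imwrite('pics/s.png',np.hstack([cv2.resize(a[100:260,280:440],(400,400)),cv2.resize(b[110:270,220:380],(400,400))]))
```

```text
(no output)
```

View pics/s.png

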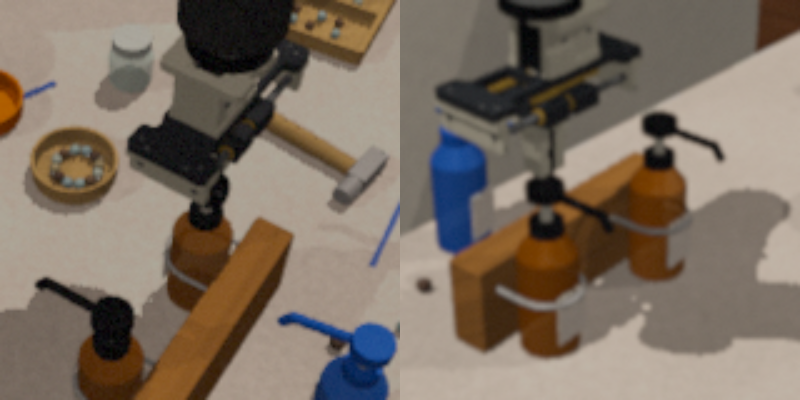

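The closed fingertips sit centred just above the left cap in both views, so I'll step down.

Emit:
send_rows(
  increments=[
    [[0,0,-0.03,0],[0,0,-0.055,0],[0,0,-0.055,0],[0,0,-0.055,0]],
  ],
)

```text
clock: 5.03
tool_pos: [0.6708, 0.0947, 0.2087]
orientation: [-180.0, -0.0, 180.0]
force: [-2.3, -0.7, 3.1]
opening: 0.0003
gripper_force: 1.5
```

Emit:
send_rows(
  increments=[
    [[0,0,-0.01,0],[0,0,-0.01,0],[0,0,-0.01,0]],
  ],
)

```text
clock: 5.4
tool_pos: [0.6708, 0.0947, 0.2065]
orientation: [-180.0, 0.0, 180.0]
force: [-1.7, -0.0, 4.4]
opening: 0.0001
gripper_force: 2.2
```

Emit:
send_rows(
  increments=[
    [[0,0,-0.01,0],[0,0,-0.01,0],[0,0,-0.01,0]],
  ],
)

```text
clock: 5.78
tool_pos: [0.6709, 0.0947, 0.2046]
orientation: [-180.0, 0.0, 180.0]
force: [-2.2, -0.4, 6.1]
opening: 0.0005
gripper_force: 2.7
```

At 4.4 mm depth the force was only 6 N. A locked cap would give about 18 N, so the left bottle is the unlocked one. I'll back off and go behind the dish for a cradle push.

Emit:
send_rows(
  increments=[
    [[0,0,0.25,0],[0,0,0.5,0],[-0.25,0,0.5,0],[-0.5,0,0.5,0],[-0.8,0.1,0.5,0],[-0.8,0.1,0.5,0]],
  ],
  jaw=0.68,
)

```text
clock: 6.52
tool_pos: [0.5078, 0.1154, 0.3049]
orientation: [179.9, 0.0, -179.9]
force: [1.4, 0.4, 1.1]
opening: 0.0544
gripper_force: 0.0
```

Emit:
send_rows(
  increments=[
    [[-0.2,0.1,0,-0.1],[-0.4,0.3,0,-0.2],[-0.565,0.355,0,-0.307],[-0.565,0.355,0,-0.307],[-0.565,0.355,0,-0.307],[-0.565,0.355,0,-0.307]],
  ],
)

```text
clock: 7.28
tool_pos: [0.3985, 0.1857, 0.304]
orientation: [-180.0, -0.0, 153.6]
force: [0.4, 0.3, 0.4]
opening: 0.0599
gripper_force: 0.0
```

Run:
```python
from h import *
o=ctrl.get_obs();print(o['clock'],o['tool_pos'],o['orientation'],o['force'],o['opening'])
snap('scene','t1');snap('wrist','t2')
for cam in('scene','wrist'):
    for t,z in dict(dish=0,jar=0,bowl=0,left_cap=.19).items():
        for r in ctrl.spot_point(t,cam)[:2]:
            p=r['pixel'];print(cam,t,round(r['conf'],2),np.round(p),np.round(onz(cam,*p,z),3))
a=cv2.imread('pics/t1.png');b=cv2.imread('pics/t2.png')
cv2.imwrite('pics/t.png',np.hstack([cv2.resize(a[60:260,220:420],(400,400)),cv2.resize(b,(400,400))]))
```

```text
7.275 [0.39851451 0.18570758 0.30403852] [-1.79964008e+02 -8.02554518e-03  1.53612539e+02] [0.38900514 0.27325947 0.41698902] 0.05987034426130985
scene dish 0.91 [142. 274.] [0.297 0.182 0.   ]
scene jar 0.87 [131. 332.] [0.422 0.34  0.   ]
scene bowl 0.9 [323. 206.] [ 0.539 -0.376  0.   ]
scene left_cap 0.21 [238. 341.] [ 0.729 -0.093  0.19 ]
wrist dish 0.68 [205. 321.] [0.457 0.163 0.   ]
wrist dish 0.61 [ 93. 275.] [0.3   0.175 0.   ]
wrist jar 0.81 [120. 435.] [0.419 0.342 0.   ]
wrist jar 0.28 [208. 321.] [0.46  0.161 0.   ]
```

View pics/t.png

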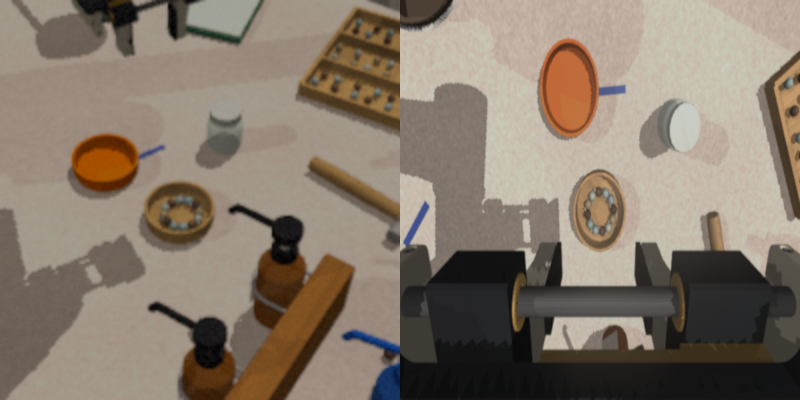

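Wrist and scene views agree: the brown dish is at (0.457, 0.16), orange decoy at (0.30, 0.177) and jar at (0.42, 0.34). Next I descend behind the dish.

Emit:
send_rows(
  increments=[
    [[0,0,-0.3,0],[0,0,-0.6,0],[0,0,-0.9,0],[0,0,-0.9,0]],
  ],
)

```text
clock: 8.28
tool_pos: [0.3958, 0.1836, 0.1214]
orientation: [-179.5, -0.1, 153.6]
force: [0.1, -1.1, 1.0]
opening: 0.0594
gripper_force: 0.0
```

Emit:
send_rows(
  increments=[
    [[0,0,-0.2,0],[0,0,-0.35,0],[0,0,-0.46,0],[0,0,-0.48,0],[0,0,-0.48,0],[0,0,-0.48,0]],
  ],
)

```text
clock: 9.02
tool_pos: [0.3986, 0.1867, 0.0298]
orientation: [179.9, 0.0, 153.6]
force: [-0.2, 0.5, 0.3]
opening: 0.0594
gripper_force: 0.0
```

Emit:
send_rows(
  increments=[
    [[0.02,-0.01,0,0],[0.05,-0.025,0,0],[0.085,-0.043,0,0],[0.12,-0.06,0,0],[0.155,-0.078,0,0],[0.19,-0.095,0,0],[0.225,-0.113,0,0],[0.26,-0.13,0,0],[0.295,-0.148,0,0],[0.325,-0.163,0,0],[0.345,-0.173,0,0],[0.35,-0.175,0,0]],
  ],
)

```text
clock: 10.52
tool_pos: [0.468, 0.1506, 0.0283]
orientation: [-180.0, -0.0, 153.6]
force: [-1.7, 0.9, 1.5]
opening: 0.0599
gripper_force: 1.4
```

```bash
cat > d.py <<'E'
from h import *
import sys
o=ctrl.get_obs();print(o['clock'],o['tool_pos'],o['orientation'],o['force'])
for cam in('scene','side','wrist'):
    snap(cam,sys.argv[1]+cam)
    for t,z in dict(dish=0,bangle=.006).items():
        for r in ctrl.spot_point(t,cam)[:3]:
            p=r['pixel'];print(cam,t,round(r['conf'],2),np.round(p),np.round(onz(cam,*p,z),3))
a,b=[cv2.imread(f'pics/{sys.argv[1]}{c}.png') for c in('scene','side')]
cv2.imwrite(f'pics/{sys.argv[1]}.png',np.hstack([cv2.resize(a[100:260,260:420],(400,400)),cv2.resize(b[170:330,220:380],(400,400))]))
E
python3 d.py p
```

```text
10.525 [0.4679934  0.1506351  0.02828955] [-1.799943e+02 -4.167229e-03  1.535828e+02] [-1.65086485  0.85650285  1.54765797]
scene dish 0.88 [141. 272.] [ 0.289  0.183 -0.   ]
scene dish 0.64 [179. 320.] [0.511 0.143 0.   ]
scene bangle 0.48 [181. 320.] [0.518 0.133 0.006]
side dish 0.88 [338. 384.] [0.294 0.175 0.   ]
side dish 0.68 [277. 312.] [0.53  0.129 0.   ]
side bangle 0.41 [276. 316.] [0.52  0.125 0.006]
side bangle 0.38 [193. 418.] [ 0.534 -0.379  0.006]
wrist dish 0.64 [336. 318.] [0.517 0.128 0.   ]
```

View pics/p.png

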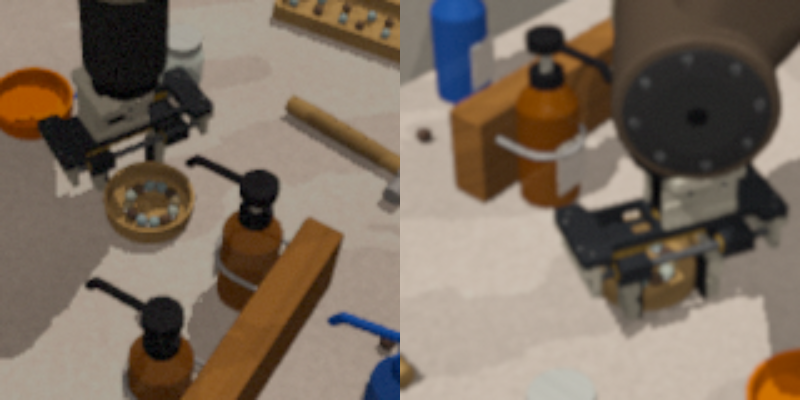

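The dish sits in the finger cradle with the bangle inside, centre about (0.518, 0.127), as expected. I'll push the rest of the way.

Emit:
send_rows(
  increments=[
    [[0.02,-0.01,0,0],[0.05,-0.025,0,0],[0.085,-0.043,0,0],[0.12,-0.06,0,0],[0.155,-0.078,0,0],[0.19,-0.095,0,0],[0.22,-0.11,0,0],[0.25,-0.125,0,0],[0.28,-0.14,0,0],[0.305,-0.153,0,0],[0.325,-0.163,0,0],[0.335,-0.167,0,0]],
  ],
)

```text
clock: 12.48
tool_pos: [0.535, 0.1173, 0.0283]
orientation: [-180.0, -0.0, 153.6]
force: [-1.7, 1.0, 0.5]
opening: 0.0596
gripper_force: 1.0
```

Emit:
send_rows(
  increments=[
    [[0,0,0,0],[-0.05,0.025,0,0],[-0.12,0.06,0,0],[-0.25,0.125,0,0],[-0.4,0.2,0.1,0],[-0.4,0.2,0.3,0],[-0.4,0.2,0.6,0],[-0.4,0.2,0.9,0],[-0.4,0.2,0.9,0]],
  ],
)

```text
clock: 13.6
tool_pos: [0.4561, 0.1593, 0.2134]
orientation: [179.5, 0.3, 153.7]
force: [0.6, -0.1, -0.9]
opening: 0.0597
gripper_force: 0.0
```

```bash
python3 d.py q
```

```text
13.6 [0.4561377  0.15930281 0.21338596] [179.49771089   0.25950594 153.68521822] [ 0.62035571 -0.06550413 -0.89546917]
scene dish 0.88 [200. 335.] [0.59  0.103 0.   ]
scene dish 0.79 [142. 273.] [0.292 0.182 0.   ]
scene bangle 0.77 [200. 334.] [0.591 0.096 0.006]
side dish 0.91 [337. 385.] [0.294 0.17  0.   ]
side dish 0.83 [256. 303.] [0.597 0.084 0.   ]
side bangle 0.67 [261. 306.] [0.574 0.099 0.006]
wrist dish 0.73 [ 19. 256.] [0.298 0.172 0.   ]
```

View pics/q.png

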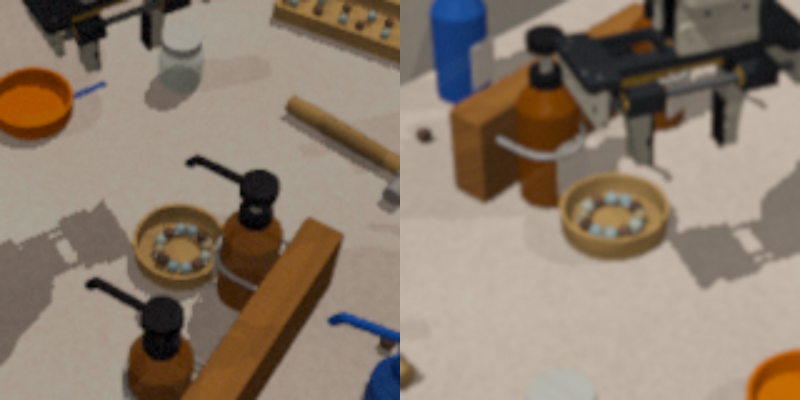

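The dish now rests by the left bottle at about (0.588, 0.094), within about 8 mm of the spot, with the bangle inside. Now I rise, go over the left cap and press fully.

Emit:
send_rows(
  increments=[
    [[0,0,0.25,0.1],[0,0,0.5,0.2],[0.3,-0.1,0.5,0.307],[0.6,-0.2,0.5,0.307],[0.8,-0.32,0.5,0.307],[0.8,-0.32,0.5,0.307],[0.8,-0.32,0.5,0.307]],
  ],
  jaw=0,
)

```text
clock: 14.92
tool_pos: [0.6147, 0.0931, 0.3073]
orientation: [-180.0, -0.1, 179.9]
force: [0.1, -0.4, -0.9]
opening: 0.0008
gripper_force: 0.0
```

Emit:
send_rows(
  increments=[
    [[0.275,0,0,0],[0.275,0,0,0],[0.275,0,-0.2,0],[0.275,0,-0.4,0],[0.275,0,-0.45,0],[0.275,0,-0.45,0],[0.275,0,-0.45,0]],
  ],
)

```text
clock: 15.8
tool_pos: [0.6706, 0.0939, 0.2207]
orientation: [180.0, 0.2, -180.0]
force: [0.3, -0.1, 0.4]
opening: 0.0004
gripper_force: 0.0
```

Emit:
send_rows(
  increments=[
    [[0,0,-0.03,0],[0,0,-0.05,0],[0,0,-0.07,0],[0,0,-0.09,0],[0,0,-0.1,0],[0,0,-0.105,0],[0,0,-0.105,0],[0,0,-0.105,0]],
  ],
)

```text
clock: 16.8
tool_pos: [0.67, 0.0935, 0.1987]
orientation: [180.0, 0.1, -180.0]
force: [-3.0, 1.8, 8.6]
opening: 0.0005
gripper_force: 4.5
```

Emit:
send_rows(
  increments=[
    [[0,0,-0.01,0],[0,0,-0.02,0],[0,0,-0.02,0],[0,0,-0.02,0]],
  ],
)

```text
clock: 17.3
tool_pos: [0.6701, 0.0934, 0.1952]
orientation: [180.0, 0.1, -180.0]
force: [-4.8, 0.4, 11.5]
opening: 0.0005
gripper_force: 5.6
```

Emit:
send_rows(
  increments=[
    [[0,0,-0.003,0],[0,0,-0.005,0],[0,0,-0.005,0],[0,0,-0.005,0]],
  ],
)

```text
clock: 17.8
tool_pos: [0.6701, 0.0935, 0.1951]
orientation: [180.0, 0.1, -180.0]
force: [-6.6, 0.8, 15.1]
opening: 0.0002
gripper_force: 7.9
```

Force is rising with no further travel, so the cap is fully down. I'll release slowly and retreat.

Emit:
send_rows(
  increments=[
    [[0,0,0.03,0],[0,0,0.08,0],[0,0,0.15,0],[0,0,0.3,0],[0,0,0.5,0],[-0.3,0,0.6,0],[-0.6,0,0.6,0],[-0.6,0,0.6,0],[-0.6,0,0.6,0]],
  ],
)

```text
clock: 18.92
tool_pos: [0.55, 0.0935, 0.3131]
orientation: [180.0, 0.1, -180.0]
force: [1.0, 0.3, 1.2]
opening: 0.0004
gripper_force: 0.0
```

```bash
python3 d.py r
```

```text
18.925 [0.55001826 0.09353516 0.31311177] [ 1.79970293e+02  7.27804916e-02 -1.79986742e+02] [0.95214581 0.27383411 1.18768181]
scene dish 0.89 [143. 275.] [0.3   0.184 0.   ]
scene dish 0.84 [200. 332.] [0.584 0.099 0.   ]
scene bangle 0.68 [199. 331.] [0.584 0.094 0.006]
side dish 0.88 [260. 302.] [0.59  0.098 0.   ]
side dish 0.7 [338. 384.] [0.294 0.174 0.   ]
side dish 0.2 [232. 303.] [0.669 0.004 0.   ]
side bangle 0.52 [262. 303.] [0.578 0.105 0.006]
wrist dish 0.73 [184. 318.] [0.585 0.094 0.   ]
wrist bangle 0.68 [186. 318.] [0.587 0.094 0.006]
```

View pics/r.png

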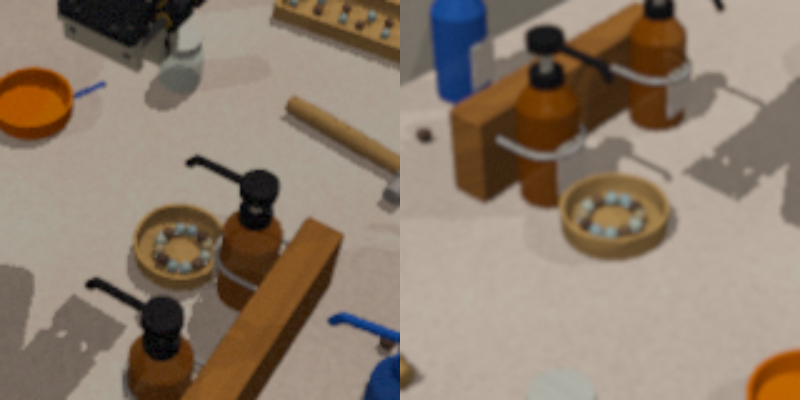

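The cap is back up, and the dish with the bangle is in place at (0.586, 0.095) under the left spout. Handing in.

```bash
python3 -c "
from plant import ctrl
print(ctrl.close_job())"
```

```text
the job is handed in; nothing more can be done
None
```

The left bottle was the unlocked one. I slid the dish under its spout, about 8 mm from the spot, with the bangle still inside. I then pressed the cap fully down, let it come back up, and handed the job in at about 19 s; no verdict was returned.

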